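# Walk the bench scale back to its stop and centre the pot on it

### The job

Walk the heavy bench scale away from you until its back is flat against the stop bar, by pushing its two near rubber corner bumpers in turn with the fingertips - your left corner first, then the right, at least two pushes of a couple of centimetres or more on each - keeping off the display between them and never letting the scale swing more than about 20 degrees out of square with the bar. Then lift the lidded pot by its knob and set it down gently in the centre of the scale's round pan, so that no edge of it overhangs, and let go. Leave the sauce bottle, the tub stack and the tin where they stand.

Things in the scene. Friction and masses are not known exactly. Their poses are not given: they have to be found in the camera images.
- stop: Low bare-metal stop bar fixed to the counter, 400 long (y), 20 thick, 34 high. Origin: middle of the foot of its near face (towards the robot), which the scale's back must meet. x points away from the robot, square to that face, so the face is this frame's plane x = 0 and the scale comes from negative x; y along the bar to the robot's left; z up.
- scale: Grey bench scale, loose, about 2 kg (varies by a quarter; 5 to 20 N push it). Flat base 150 deep (x) by 280 wide (y), housing 42 high. Origin: centre of the underside; x to its back, away from the robot, y to the robot's left, z up. Back face at x = +75, near face at x = -75. Pushed at one corner it turns roughly about the opposite end. Starts 60 to 90 short of the bar, nearly square to it.
- corner_left: Black rubber bumper at the scale's near corner on the robot's left, fixed to it, 50 wide (y), 32 high, 7 to 39 above the counter, capping the corner on top. Origin: centre of its near vertical face, the face to push, 23 above the counter, at x = -85, y = +115 in the scale's frame; x points into the scale. When the scale is home this origin is 160 in front of the bar's near face.
- corner_right: The same bumper at the near corner on the robot's right: x = -85, y = -115 in the scale's frame.
- display: Black display panel with green screen in the middle of the scale's near side, 120 wide, 34 high, its near face at x = -80 in the scale's frame (5 behind the bumpers' faces); fixed to the scale. Origin: centre of its near face, 23 above the counter. Not to be pushed.
- pan (a point): Centre of the top of the scale's flat round steel pan, 140 in diameter, 60 above the counter; 0, 0, 60 in the scale's frame.
- pot_knob (a point): Centre of the knob of the lidded steel pot, 85 above the pot's flat foot. The knob is an upright black cylinder, 26 diameter, 26 high (72 to 98 above the foot), on the pot's axis. Pot round, 110 diameter at the lid's rim (foot 100), lid rim 62 high, 0.35 kg, lid fixed on. It stands on the counter at the left or right of the scale.
- pot: The same pot; origin at the centre of its foot, z up.
- sauce: Amber sauce bottle, 60 in diameter, about 150 high, on the other side of the scale from the pot. Origin: centre of its foot. Leave alone.
- tubs: Nested stack of white plastic tubs, 97 in diameter, 90 high, beyond and to the left. Origin: centre of its foot. Leave alone.
- tin: Food tin with a pale label, 74 in diameter, 90 high, beyond and to the right. Origin: centre of its foot. Leave alone.
Not all that is in view belongs to the job. What is shaped like the pot but blue or red is not meant.

How it is judged:
On the way, in this order (a step that is already met when the one before it is completed fails the run):
1. the left corner is pushed forward by the fingers, by 15 mm or more (contact force between corner_left and the fingers above 1 N and distance of corner_left from where it was at the start of the episode above 0.015 m).
2. then the right corner likewise (contact force between corner_right and the fingers above 1 N and distance of corner_right from where it was at the start of the episode above 0.015 m).
3. the left corner again, now 30 mm or more from its start (contact force between corner_left and the fingers above 1 N and distance of corner_left from where it was at the start of the episode above 0.03 m).
4. the right corner again, now 30 mm or more from its start (contact force between corner_right and the fingers above 1 N and distance of corner_right from where it was at the start of the episode above 0.03 m).
At the end, for the whole second after the job is handed in: Scale's back flat against the bar (neither end over 7 mm off it, its centre within 70 mm of the bar's middle); pot upright and at rest on the pan, centres within 14 mm so no edge overhangs; sauce bottle, tubs and tin within 20 mm of where they stood (x of each of corner_left, corner_right in the frame of stop above -0.167 m and y of scale in the frame of stop between -0.07 and 0.07 m and horizontal distance between pot and pan below 0.014 m and height (world z) of pot between 0.055 and 0.066 m and angle between pot's own z axis and vertical below 0.06 rad and linear speed of each of pot, scale below 0.02 m/s and distance of each of sauce, tubs, tin from where it was at the start of the episode below 0.02 m); the robot touches nothing.
It fails at once if the scale swings more than 21 degrees out of square with the bar (angle between the x axis of scale and the x axis of stop, either way round above 0.37 rad).
It fails at once if the display is pushed (contact force between display and the fingers above 1.5 N or contact force between display and the arm above 1.5 N).
It fails at once if the pot is put on the scale before the scale is home (within 15 mm) (contact force between pot and scale above 0.3 N and not (x of each of corner_left, corner_right in the frame of stop above -0.175 m)).
It fails at once if the pot is dropped (falls free at more than 0.5 m/s) or tipped past 30 degrees ((contact force between pot and the fingers below 0.05 N and linear speed of pot above 0.5 m/s) or angle between pot's own z axis and vertical above 0.52 rad).
It fails at once if the sauce bottle, the tubs or the tin is shifted by more than 20 mm or toppled (distance of any of sauce, tubs, tin from where it was at the start of the episode above 0.02 m or angle between any of sauce, tubs, tin's own z axis and vertical above 0.4 rad).
It also fails if it takes over 72 s, if anything falls off the work surface, if the arm or the gripper's body presses on something with over 40 N, if the wrist force passes 120 N, or if a joint passes its speed limit or range.

### The arm

A 6-joint arm with a two-finger parallel gripper is mounted at the origin on the work surface. World frame = base frame: x ahead of the robot, y to its left, z up, the work surface at z = 0. Lengths are in m, angles in rad, forces in N, time in s.
With the tool pointing down it reaches from about 0.325 to 0.9 m from the base axis. Payload 6.1 kg.
Tool frame: the origin (TCP) lies at the very end of the fingers, on their centre line; the grasp point (between the pads) lies 19 mm behind it; z points along the fingers, y is the direction in which the jaws open and shut (so a half turn about z gives the same grasp; the last joint's range is limited). The gripper opens to 87 mm and grips with 3 to 60 N. Pads are 19 mm wide; open, the fingers measure 117 mm over their backs; the gripper's body (75 mm by 190 mm) begins 51 mm behind the grasp point.
Start: joints at [-1.363, 0.22, 1.526, -0, 1.395, -0.126], TCP at [0.205, -0.59, 0.223] pointing down, gripper open.
Joint ranges: [-2.98, 2.98], [-0.91, 2.08], [0.09, 2.57], [-1.24, 4.39], [0.2, 2.65], [-2.68, 2.68]. Speed limits (rad/s): [2.57, 2.57, 3.01, 3.14, 3.14, 3.14].

### API

Orientations are given as a 3x3 rotation matrix whose columns are the frame's x, y, z axes.
In Python, from workcell import env, imaging gives the robot as it stands.
- The arm moves only by the tool send_rows, never from a script. Its argument "plan" is a list that holds one entry, the list of rows, each a list of 7 numbers: the finger opening in m, from 0 to 0.087, then the shift along the tool's x, y, z in m, then the turn, a rotation vector about the tool's x, y, z in degrees. A call has 1 to 5 rows; each row is the pose to reach, as a shift and turn from the pose measured when the call began, along the tool's axes at that moment; what a row does not reach only later rows make up. A row lasts 1/10 s, in which the tool goes at most 50 mm and 8.59 degrees, less where a joint would pass 70% of its speed; a pose out of reach is approached as far as the arm can. A call with a gripper value outside its range is refused whole. The fingers move at their own pace and stop on an object; the grip force is fixed at half the most. Time passes only in rows, so rows that repeat a pose let the fingers close. It gives the time, the measured TCP pose, the force and the opening at its end, in the units of the state.
- env.state(): the state, without advancing time (a new reading comes with each control period).
- imaging.get_image(name): name is "side" or "top" or "wrist"; returns the picture (384x512x3 uint8, red, green, blue); there is no depth.
- imaging.camera_model(name): a dict with "K" (3x3 intrinsics, pixels), "world_to_cam" (4x4, takes a point from world to camera coordinates); the wrist camera has in their place "hand_eye" (4x4, takes a point from camera to tool coordinates, whose origin is the TCP and whose axes are the flange's). Camera axes: x right, y up, looking along -z (the intrinsics and any distortion apply to the point x, -y, -z); pixel columns grow to the right and rows downward; lengths in m; the calibration is good to about 2 mm. A picture is of the moment at which its call begins: read the wrist's pose just before it. camera_model takes no time and is no camera call.
- env.hand_in(): hands the job in, once; it reports no verdict.
The state is a dict: "t": time; "joint_pos": joint angles; "qd": joint speeds; "joint_torque": joint torques, N m; "tcp_pos": TCP position; "ee_rot": TCP orientation; "ft_force": force on the tool from outside, world axes, zero at the start; "ft_torque": the same for the moment, N m; "grip_width": opening from 0.0 (shut) to 1.0 (fully open).
Only numpy, scipy, OpenCV 4.12 (cv2) and the standard library are available. Lean on these libraries where they do the work, as an engineer would, in place of code of your own. Each camera call takes 0.05 s, during which the arm holds its last target.

## Working session

There is one attempt and no reset: what is moved stays moved. The work goes in short steps, Python scripts to look and compute and a tool call to move; the robot and the scene stay as the last step left them, time stands still between calls to the robot, and variables do not carry over. Pictures are saved under pics/ and viewed, and the job is handed in when it is done.

Besides the shell and the picture viewer there is one more tool, called after "Request:" as name(argument=value, ...), one argument or row to a line, values as JSON. send_rows: Moves the arm, as the interface text tells. Its arguments: {"type":"object","properties":{"plan":{"type":"array","items":{"type":"array","items":{"type":"array","items":{"type":"number"}}}}},"required":["plan"]}

```bash
ls; mkdir -p pics; python3 - <<'E'
from workcell import env, imaging
import cv2
for n in ["side","top","wrist"]:
    im=imaging.get_image(n); cv2.imwrite(f"pics/{n}0.png",im[:,:,::-1])
    print(n,imaging.camera_model(n))
print(env.state())
E
```

```text
pics
side {'K': array([[454.0215568 ,   0.        , 256.98943048],
       [  0.        , 454.0215568 , 199.73884043],
       [  0.        ,   0.        ,   1.        ]]), 'world_to_cam': array([[-0.99916556, -0.03624364, -0.01883029,  0.51203037],
       [ 0.01093399, -0.68156755,  0.7316735 , -0.04141316],
       [-0.03935262,  0.73085708,  0.68139512, -1.37967067],
       [ 0.        ,  0.        ,  0.        ,  1.        ]])}
top {'K': array([[426.39803002,   0.        , 249.91736832],
       [  0.        , 426.39803002, 194.58094842],
       [  0.        ,   0.        ,   1.        ]]), 'world_to_cam': array([[ 0.01657938, -0.99953422,  0.02562144,  0.03934235],
       [ 0.99314876,  0.01942722,  0.11523074, -0.52794822],
       [-0.11567482,  0.02353545,  0.99300827, -1.20699499],
       [ 0.        ,  0.        ,  0.        ,  1.        ]])}
wrist {'K': array([[307.40868123,   0.        , 257.71425863],
       [  0.        , 307.40868123, 191.78921353],
       [  0.        ,   0.        ,   1.        ]]), 'hand_eye': array([[-3.35833317e-04,  9.65602578e-01,  2.60022209e-01,
  
[... 384 characters left out ...]
     1.39470748e+00, -1.26113647e-01]), 'qd': array([-2.17074986e-04, -2.31966623e-03, -4.26955993e-03, -6.89519739e-04,
       -1.87803317e-05,  6.83225079e-04]), 'joint_torque': array([-5.54647286e-04, -4.95191646e+01, -3.87881613e+01,  6.99910428e-02,
        5.30505809e-02, -7.46347291e-05]), 'tcp_pos': array([ 0.20467888, -0.59001095,  0.22167007]), 'ee_rot': array([[ 9.44799934e-01,  3.27647679e-01, -2.87505044e-04],
       [ 3.27647728e-01, -9.44798745e-01,  1.51620122e-03],
       [ 2.25145405e-04, -1.52670718e-03, -9.99998809e-01]]), 'ft_force': array([ 0.66492402, -0.21004184, -0.9794504 ]), 'ft_torque': array([0.05882605, 0.02654873, 0.01220389]), 'grip_width': 1.0005246364952605}
```

View pics/top0.png

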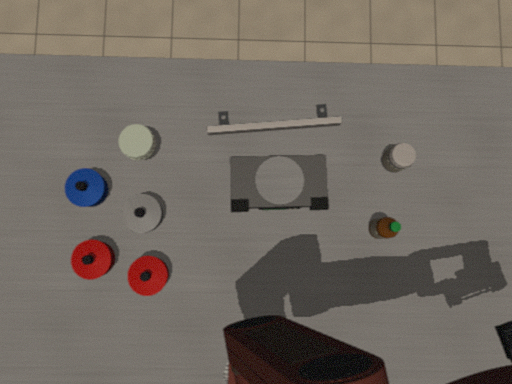

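View pics/side0.png

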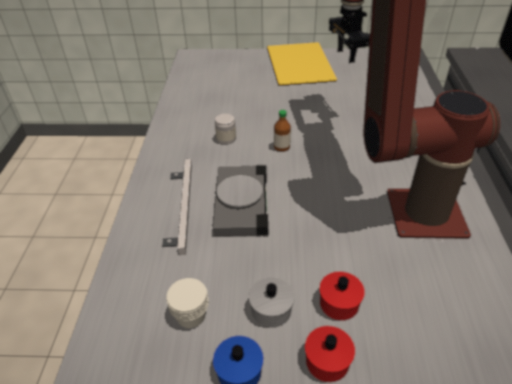

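View pics/wrist0.png

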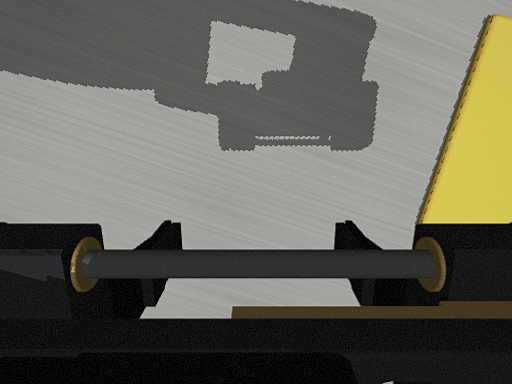

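Top view: the pot candidates are steel (143,212), blue (86,187), red (92,259) and red (148,275). The steel one matches the description. The scale is around (279,182), the bar runs from (208,129) to (341,120), and the sauce is at (388,228). Next I'll check close crops.

```bash
cat > h.py <<'E'
from workcell import env, imaging
import numpy as np, cv2
def ray(n,u,v):
    m=imaging.camera_model(n);K=m["K"];T=m["world_to_cam"]
    d=np.array([(u-K[0,2])/K[0,0],-(v-K[1,2])/K[1,1],-1.]);R=T[:3,:3]
    return -R.T@T[:3,3],R.T@d
def w(n,u,v,z):
    c,d=ray(n,u,v);return (c+d*(z-c[2])/d[2])[:3]
def px(n,p):
    m=imaging.camera_model(n);K=m["K"];T=m["world_to_cam"]
    q=T[:3,:3]@np.asarray(p)+T[:3,3];return np.array([K[0,0]*q[0]/-q[2]+K[0,2],-K[1,1]*q[1]/-q[2]+K[1,2]])
def crop(n,box,s,out,im=None):
    im=imaging.get_image(n) if im is None else im
    x0,y0,x1,y1=box
    cv2.imwrite(out,cv2.resize(im[y0:y1,x0:x1,::-1],None,fx=s,fy=s,interpolation=cv2.INTER_CUBIC))
E
python3 - <<'E'
from h import *
im=cv2.imread("pics/top0.png")[:,:,::-1]
crop("top",(200,100,350,220),5,"pics/c1.png",im)
crop("top",(60,115,180,205+25),5,"pics/c2.png",im)
E
```

```text
(no output)
```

View pics/c1.png

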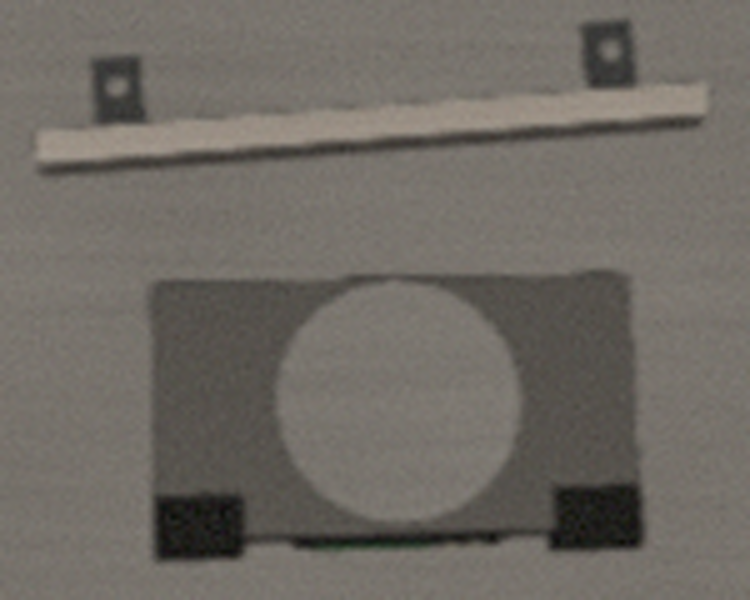

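View pics/c2.png

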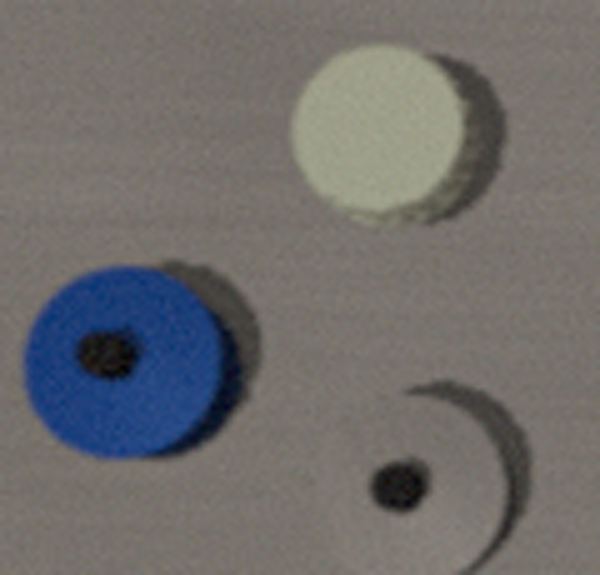

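```bash
python3 - <<'E'
from h import *
f=lambda a,b,z:w("top",200+a/5,100+b/5,z)[:2].round(4)
b0,b1=f(40,162,.034),f(706,119,.034)
print("bar",b0,b1,np.hypot(*(b0-b1)),np.degrees(np.arctan2(*(b0-b1)))) 
for nm,p in dict(blO=(157,558,.039),blI=(243,557,.039),brI=(552,549,.039),brO=(642,546,.039),bkL=(154,282,.042),bkR=(631,271,.042),pan=(398,401,.06)).items(): print(nm,f(*p))
u=(60+400/5,115+486/5)
print("knob top",u,w("top",*u,.098))
for nm,p in dict(sauce=(396,227,.15),tin=(403,155,.09),tub=(60+378/5,115+128/5,.09),blue=(82,186,.098),red=(148,274,.06)).items(): print(nm,w("top",*p))
E
```

```text
bar [0.7079 0.175 ] [ 0.7432 -0.2182] 0.39478136987451673 -5.13004427261463
blO [0.476  0.1013]
blI [0.4775 0.0521]
brI [ 0.4854 -0.1258]
brO [ 0.4881 -0.1778]
bkL [0.6361 0.1064]
bkR [ 0.6487 -0.1715]
pan [ 0.5665 -0.0342]
knob top (140.0, 212.2) [0.46535287 0.34755267 0.098     ]
sauce [ 0.43523326 -0.33216223  0.15      ]
tin [ 0.64078309 -0.37895958  0.09      ]
tub [0.66505384 0.37076781 0.09      ]
blue [0.53378616 0.50754786 0.098     ]
red [0.29802904 0.32662978 0.06      ]
```

```bash
cat >> h.py <<'E'
from scipy.spatial.transform import Rotation as Ro
YB=5.13
def go(p,yaw=YB):
    s=env.state();R=s["ee_rot"];c,sn=np.cos(np.radians(yaw)),np.sin(np.radians(yaw))
    D=np.array([[c,sn,0],[sn,-c,0],[0,0,-1]])
    print("t %.2f"%s["t"],"tcp",s["tcp_pos"].round(4),"F",s["ft_force"].round(1),"gw",round(s["grip_width"],3))
    print("shift mm",(1e3*R.T@(np.array(p)-s["tcp_pos"])).round(1),"turn",Ro.from_matrix(R.T@D).as_rotvec(degrees=True).round(2))
MID=np.array([.7256,-.0216])
def stop2w(x,y):
    a=np.radians(YB);return MID+x*np.array([np.cos(a),np.sin(a)])+y*np.array([-np.sin(a),np.cos(a)])
E
python3 -c "
from h import *
go([.437,.074,.2]); go([.437,.074,.015])"
```

```text
t 0.15 tcp [ 0.2047 -0.59    0.2217] F [ 0.7 -0.2 -1. ] gw 1.001
shift mm [ 437.1 -551.2   22.6] turn [-0.09 -0.   14.  ]
t 0.15 tcp [ 0.2047 -0.59    0.2217] F [ 0.7 -0.2 -1. ] gw 1.001
shift mm [ 437.  -550.9  207.6] turn [-0.09 -0.   14.  ]
```

Request:
send_rows(
  plan=[
    [[0,0.437,-0.551,0.022,0,0,14],[0,0.437,-0.551,0.022,0,0,14],[0,0.437,-0.551,0.022,0,0,14],[0,0.437,-0.551,0.022,0,0,14],[0,0.437,-0.551,0.022,0,0,14]],
  ],
)

```text
t: 0.65
tcp_pos: [0.2874, -0.3526, 0.2143]
ee_rot: [[0.996, 0.089, -0.0], [0.089, -0.996, 0.002], [-0.0, -0.002, -1.0]]
ft_force: [0.1, -0.4, 0.1]
grip_width: 0.631
```

```bash
python3 -c "
from h import *
go([.437,.074,.2])"
```

```text
t 0.65 tcp [ 0.2874 -0.3526  0.2143] F [ 0.1 -0.4  0.1] gw 0.631
shift mm [ 186.8 -411.6   15.1] turn [-0.11  0.01 -0.04]
```

Request:
send_rows(
  plan=[
    [[0,0.187,-0.412,0.015,0,0,0],[0,0.187,-0.412,0.015,0,0,0],[0,0.187,-0.412,0.015,0,0,0],[0,0.187,-0.412,0.015,0,0,0],[0,0.187,-0.412,0.015,0,0,0]],
  ],
)

```text
t: 1.15
tcp_pos: [0.3698, -0.1168, 0.2067]
ee_rot: [[0.996, 0.088, 0.001], [0.088, -0.996, 0.002], [0.001, -0.002, -1.0]]
ft_force: [1.4, -0.2, 0.2]
grip_width: 0.169
```

Request:
send_rows(
  plan=[
    [[0,0.088,-0.19,0.007,0,0,0],[0,0.088,-0.19,0.007,0,0,0],[0,0.088,-0.19,0.007,0,0,0],[0,0.088,-0.19,0.007,0,0,0],[0,0.088,-0.19,0.007,0,0,0]],
  ],
)

```text
t: 1.65
tcp_pos: [0.441, 0.0845, 0.1998]
ee_rot: [[0.996, 0.093, 0.0], [0.093, -0.996, 0.003], [0.001, -0.003, -1.0]]
ft_force: [-0.5, -0.6, 0.3]
grip_width: 0.007
```

```bash
python3 -c "
from h import *
go([.437,.074,.015])"
```

```text
t 1.65 tcp [0.441  0.0845 0.1998] F [-0.5 -0.6  0.3] gw 0.007
shift mm [ -5.1  10.7 184.7] turn [-0.18 -0.04  0.21]
```

Request:
send_rows(
  plan=[
    [[0,-0.005,0.011,0.05,0,0,0.2],[0,-0.005,0.011,0.1,0,0,0.2],[0,-0.005,0.011,0.145,0,0,0.2],[0,-0.005,0.011,0.175,0,0,0.2],[0,-0.005,0.011,0.184,0,0,0.2]],
  ],
)

```text
t: 2.15
tcp_pos: [0.4335, 0.0732, 0.0122]
ee_rot: [[0.996, 0.089, -0.007], [0.089, -0.996, 0.003], [-0.007, -0.004, -1.0]]
ft_force: [-0.3, 0.3, 0.2]
grip_width: 0.006
```

```bash
python3 -c "
from h import *
go([.437,.074,.015]);crop('top',(180,90,400,250),3.5,'pics/c3.png')"
```

```text
t 2.15 tcp [0.4335 0.0732 0.0122] F [-0.3  0.3  0.2] gw 0.006
shift mm [ 3.6 -0.5 -2.9] turn [-0.21  0.38 -0.02]
```

View pics/c3.png

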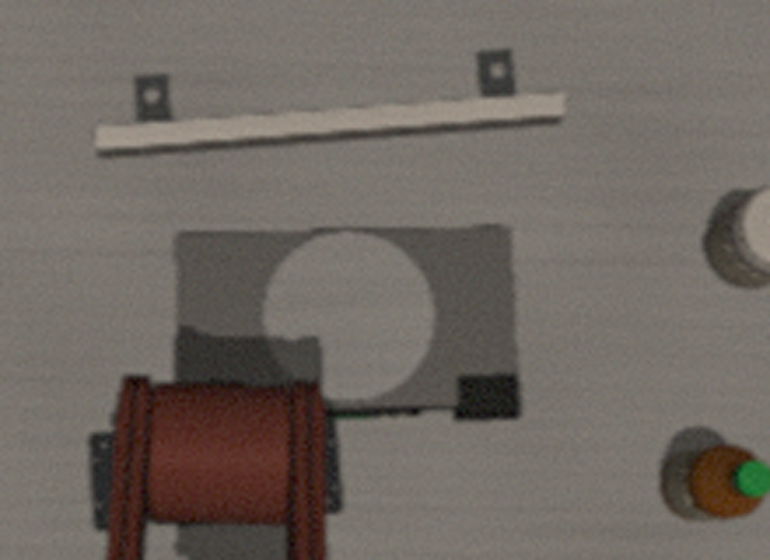

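The arm stands in front of the left bumper and the scale is unmoved. First left push now.

Request:
send_rows(
  plan=[
    [[0,0.015,0,-0.003,0,0,0],[0,0.028,0,-0.003,0,0,0],[0,0.038,0,-0.003,0,0,0],[0,0.046,0,-0.003,0,0,0],[0,0.054,0,-0.003,0,0,0]],
  ],
)

```text
t: 2.7
tcp_pos: [0.4809, 0.0795, 0.0158]
ee_rot: [[0.996, 0.089, -0.023], [0.089, -0.996, 0.005], [-0.022, -0.007, -1.0]]
ft_force: [-31.4, 7.9, 28.3]
grip_width: 0.004
```

Request:
send_rows(
  plan=[
    [[0,0.008,0,0,0,0,0],[0,0.013,0,0,0,0,0],[0,0.015,0,0,0,0,0]],
  ],
)

```text
t: 3.0
tcp_pos: [0.4902, 0.0822, 0.0159]
ee_rot: [[0.995, 0.089, -0.036], [0.089, -0.996, 0.007], [-0.035, -0.011, -0.999]]
ft_force: [-23.9, 5.9, 19.3]
grip_width: 0.006
```

```bash
python3 -c "
from h import *
go([.437,.074,.015]);crop('top',(180,90,400,250),3.5,'pics/c4.png')"
```

```text
t 3.00 tcp [0.4902 0.0822 0.0159] F [-23.9   5.9  19.3] gw 0.006
shift mm [-53.6   3.5   2.8] turn [-0.61  2.03 -0.04]
```

View pics/c4.png

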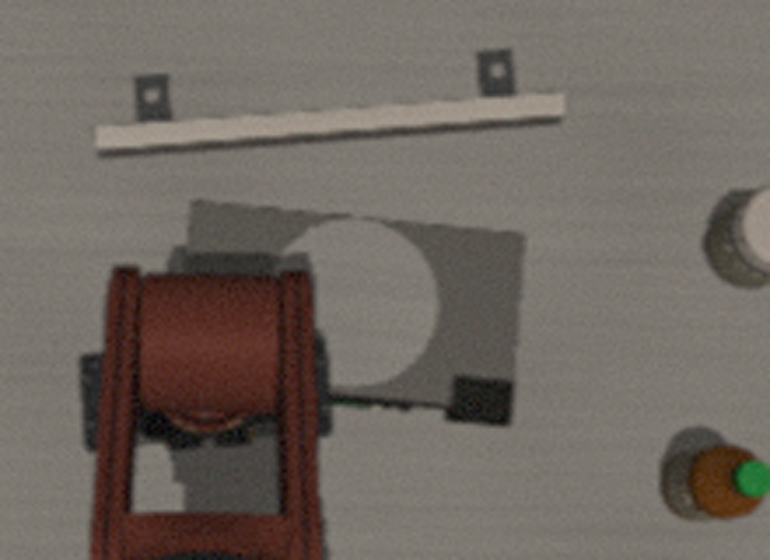

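Left corner moved about 25 mm and the scale is about 10° out. I'll back off, then measure the right bumper.

Request:
send_rows(
  plan=[
    [[0,-0.02,0.003,0,0,1,0],[0,-0.05,0.003,0,0,2,0],[0,-0.055,0.003,0,-0.5,2,0]],
  ],
)

```text
t: 3.35
tcp_pos: [0.4332, 0.0741, 0.0183]
ee_rot: [[0.996, 0.089, -0.002], [0.089, -0.996, 0.002], [-0.002, -0.002, -1.0]]
ft_force: [-0.3, 0.1, -0.7]
grip_width: 0.004
```

```bash
python3 -c "
from h import *
f=lambda a,b,z:w('top',180+a/3.5,90+b/3.5,z)[:2].round(4)
a,b=f(447,418,.039),f(510,426,.039);print(a,b)
go([.437,.074,.015]);
c=(a+b)/2
d=np.array([np.cos(np.radians(YB)),np.sin(np.radians(YB))])
print(c); p=c-.042*d
go([*p,.017])"
```

```text
[ 0.4863 -0.118 ] [ 0.4807 -0.17  ]
t 3.35 tcp [0.4332 0.0741 0.0183] F [-0.3  0.1 -0.7] gw 0.004
shift mm [3.8 0.4 3.3] turn [-0.1   0.1  -0.05]
[ 0.4835 -0.144 ]
t 3.35 tcp [0.4332 0.0741 0.0183] F [-0.3  0.1 -0.7] gw 0.004
shift mm [-11.2 221.7   0.9] turn [-0.1   0.1  -0.05]
```

Request:
send_rows(
  plan=[
    [[0,-0.011,0.05,0.001,0,0,0],[0,-0.011,0.1,0.001,0,0,0],[0,-0.011,0.15,0.001,0,0,0],[0,-0.011,0.195,0.001,0,0,0],[0,-0.011,0.225,0.001,0,0,0]],
  ],
)

```text
t: 3.85
tcp_pos: [0.4445, -0.1555, 0.0194]
ee_rot: [[0.996, 0.087, 0.003], [0.087, -0.996, -0.002], [0.002, 0.002, -1.0]]
ft_force: [1.1, 0.1, 0.2]
grip_width: 0.008
```

```bash
python3 -c "
from h import *
go([.4417,-.149,.017])"
```

```text
t 3.85 tcp [ 0.4445 -0.1555  0.0194] F [1.1 0.1 0.2] gw 0.008
shift mm [-2.3 -6.8  2.4] turn [ 0.1  -0.14 -0.16]
```

Request:
send_rows(
  plan=[
    [[0,0.012,-0.006,0.002,0,0,0],[0,0.024,-0.006,0.002,0,0,0],[0,0.036,-0.006,0.002,0,0,0],[0,0.047,-0.006,0.002,0,0,0],[0,0.058,-0.006,0.002,0,0,0]],
  ],
)

```text
t: 4.35
tcp_pos: [0.499, -0.1453, 0.0173]
ee_rot: [[0.996, 0.09, -0.006], [0.09, -0.996, -0.005], [-0.007, 0.004, -1.0]]
ft_force: [-16.2, -11.7, 6.2]
grip_width: 0.005
```

Request:
send_rows(
  plan=[
    [[0,0.011,0,0,0,0,0],[0,0.021,0,0,0,0,0],[0,0.028,0,0,0,0,0],[0,0.035,0,0,0,0,0]],
  ],
)

```text
t: 4.75
tcp_pos: [0.5308, -0.1432, 0.0172]
ee_rot: [[0.995, 0.094, -0.016], [0.093, -0.996, -0.008], [-0.016, 0.007, -1.0]]
ft_force: [-18.5, -13.5, 11.0]
grip_width: 0.005
```

```bash
python3 -c "
from h import *
go([.4417,-.149,.017]);crop('top',(180,90,400,250),3.5,'pics/c5.png')"
```

```text
t 4.75 tcp [ 0.5308 -0.1432  0.0172] F [-18.5 -13.5  11. ] gw 0.005
shift mm [-89.2  -2.5   1.6] turn [0.4  0.93 0.24]
```

View pics/c5.png

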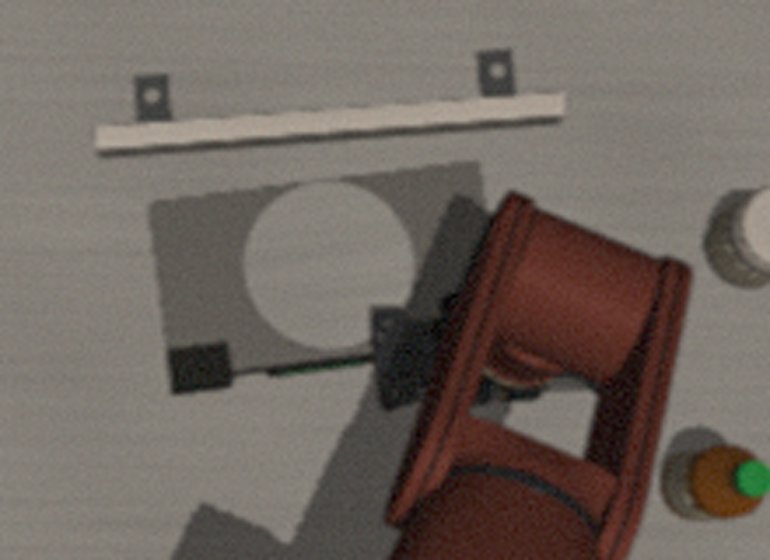

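Request:
send_rows(
  plan=[
    [[0,-0.02,-0.002,0,0,0,0],[0,-0.05,-0.002,0,0,1,0],[0,-0.095,-0.002,0,0,1,0]],
  ],
)

```text
t: 5.1
tcp_pos: [0.4393, -0.1487, 0.0194]
ee_rot: [[0.995, 0.097, 0.007], [0.097, -0.995, -0.007], [0.007, 0.008, -1.0]]
ft_force: [-0.4, -0.5, 0.3]
grip_width: 0.006
```

```bash
python3 -c "
from h import *
f=lambda a,b,z:w('top',180+a/3.5,90+b/3.5,z)[:2]
a,b=f(172,392,.039),f(232,386,.039)
c=(a+b)/2
d=np.array([np.cos(np.radians(YB)),np.sin(np.radians(YB))])
print(a,b,c,'stop x',(c-MID)@d, 'back R',(f(480,162,.042)-MID)@d,'back L',(f(150,202,.042)-MID)@d); p=c-.042*d
print(p);go([*p,.017])"
```

```text
[0.50350236 0.10837228] [0.50939314 0.05925479] [0.50644775 0.08381354] stop x -0.20884877342956762 back R -0.03493478465859526 back L -0.05051829215868854
[0.46461599 0.08005807]
t 5.10 tcp [ 0.4393 -0.1487  0.0194] F [-0.4 -0.5  0.3] gw 0.006
shift mm [  47.4 -225.2    0.9] turn [ 0.45 -0.38  0.42]
```

Request:
send_rows(
  plan=[
    [[0,0.005,-0.05,0.001,0,0,0.4],[0,0.01,-0.1,0.001,0,0,0.4],[0,0.02,-0.15,0.001,0,0,0.4],[0,0.035,-0.2,0.001,0,0,0.4],[0,0.042,-0.228,0.001,0.4,-0.4,0.4]],
  ],
)

```text
t: 5.6
tcp_pos: [0.4596, 0.0868, 0.0178]
ee_rot: [[0.996, 0.094, 0.001], [0.094, -0.996, -0.0], [0.001, 0.0, -1.0]]
ft_force: [0.2, 0.2, 0.4]
grip_width: 0.007
```

```bash
python3 -c "
from h import *
go([.4646,.083,.017])"
```

```text
t 5.60 tcp [0.4596 0.0868 0.0178] F [0.2 0.2 0.4] gw 0.007
shift mm [4.7 4.2 0.8] turn [ 0.03 -0.07  0.24]
```

Request:
send_rows(
  plan=[
    [[0,0.015,0.003,0,0,0,0],[0,0.028,0.003,0,0,0,0],[0,0.04,0.003,0,0,0,0],[0,0.051,0.003,0,0,0,0],[0,0.061,0.003,0,0,0,0]],
  ],
)

```text
t: 6.1
tcp_pos: [0.5139, 0.0934, 0.0163]
ee_rot: [[0.995, 0.097, -0.014], [0.097, -0.995, 0.002], [-0.014, -0.003, -1.0]]
ft_force: [-21.3, 7.8, 12.8]
grip_width: 0.004
```

Request:
send_rows(
  plan=[
    [[0,0.01,0,0,0,0,0],[0,0.018,0,0,0,0,0],[0,0.024,0,0,0,0,0]],
  ],
)

```text
t: 6.4
tcp_pos: [0.5308, 0.0998, 0.0148]
ee_rot: [[0.995, 0.099, -0.03], [0.099, -0.995, 0.005], [-0.029, -0.008, -1.0]]
ft_force: [-23.8, 8.0, 17.8]
grip_width: 0.003
```

```bash
python3 -c "
from h import *
go([.4646,.083,.017]);crop('top',(180,90,400,250),3.5,'pics/c6.png')"
```

```text
t 6.40 tcp [0.5308 0.0998 0.0148] F [-23.8   8.   17.8] gw 0.003
shift mm [-67.6  10.1  -0.3] turn [-0.43  1.68  0.57]
```

View pics/c6.png

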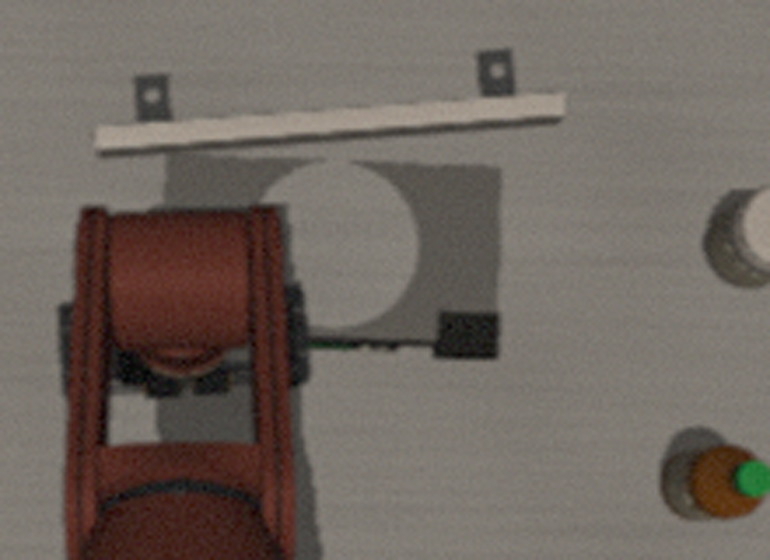

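Request:
send_rows(
  plan=[
    [[0,-0.02,0.0,0,0,0.5,0],[0,-0.055,0.003,0,0,1.5,0],[0,-0.062,0.003,-0.001,-0.4,1.7,0.5]],
  ],
)

```text
t: 6.75
tcp_pos: [0.4661, 0.0924, 0.0162]
ee_rot: [[0.996, 0.093, -0.003], [0.093, -0.996, 0.001], [-0.002, -0.001, -1.0]]
ft_force: [-0.6, -0.3, -0.3]
grip_width: 0.007
```

```bash
python3 -c "
from h import *
f=lambda a,b,z:w('top',180+a/3.5,90+b/3.5,z)[:2]
a,b=f(434,355,.039),f(497,358,.039)
c=(a+b)/2
d=np.array([np.cos(np.radians(YB)),np.sin(np.radians(YB))])
print(a,b,c,'stop x',(c-MID)@d, 'back R',(f(500,168,.042)-MID)@d,'back L',(f(167,153,.042)-MID)@d,'pan',f(337,245,.06)); p=c-.042*d
print(p);go([*p,.017])"
```

```text
[ 0.53834081 -0.10717974] [ 0.53687344 -0.15946034] [ 0.53760712 -0.13332004] stop x -0.19722938634032028 back R -0.041170175816610505 back L -0.009911449017726047 pan [ 0.62474814 -0.02423381]
[ 0.49577536 -0.1370755 ]
t 6.75 tcp [0.4661 0.0924 0.0162] F [-0.6 -0.3 -0.3] gw 0.007
shift mm [  8.2 231.2  -1.1] turn [-0.05  0.14  0.21]
```

Request:
send_rows(
  plan=[
    [[0,0,0.05,-0.001,0,0,0],[0,0,0.1,-0.001,0,0,0],[0,0,0.15,-0.001,0,0,0],[0,0.004,0.2,-0.001,0,0,0],[0,0.008,0.232,-0.001,0,0,0]],
  ],
)

```text
t: 7.25
tcp_pos: [0.4978, -0.1402, 0.0182]
ee_rot: [[0.996, 0.093, 0.0], [0.093, -0.996, -0.001], [-0.0, 0.001, -1.0]]
ft_force: [1.1, 0.6, -0.6]
grip_width: 0.008
```

```bash
python3 -c "
from h import *
go([.4958,-.14,.017])"
```

```text
t 7.25 tcp [ 0.4978 -0.1402  0.0182] F [ 1.1  0.6 -0.6] gw 0.008
shift mm [-2.  -0.4  1.2] turn [0.06 0.   0.22]
```

Request:
send_rows(
  plan=[
    [[0,0.015,0,0.001,0,0,0],[0,0.028,0,0.001,0,0,0],[0,0.039,0,0.001,0,0,0],[0,0.05,0,0.001,0,0,0],[0,0.06,0,0.001,0,0,0]],
  ],
)

```text
t: 7.75
tcp_pos: [0.5554, -0.1363, 0.0174]
ee_rot: [[0.995, 0.095, -0.007], [0.095, -0.995, -0.005], [-0.008, 0.004, -1.0]]
ft_force: [-16.4, -12.1, 8.3]
grip_width: 0.01
```

Request:
send_rows(
  plan=[
    [[0,0.006,0,0,0,0,0],[0,0.011,0,0,0,0,0],[0,0.015,0,0,0,0,0]],
  ],
)

```text
t: 8.05
tcp_pos: [0.5661, -0.1363, 0.0173]
ee_rot: [[0.995, 0.098, -0.02], [0.098, -0.995, -0.009], [-0.02, 0.007, -1.0]]
ft_force: [-32.1, -14.8, 24.4]
grip_width: 0.007
```

```bash
python3 -c "
from h import *
go([.4646,.083,.017]);crop('top',(180,90,400,250),3.5,'pics/c7.png')"
```

```text
t 8.05 tcp [ 0.5661 -0.1363  0.0173] F [-32.1 -14.8  24.4] gw 0.007
shift mm [ -79.4 -228.2    0.4] turn [0.39 1.17 0.51]
```

View pics/c7.png

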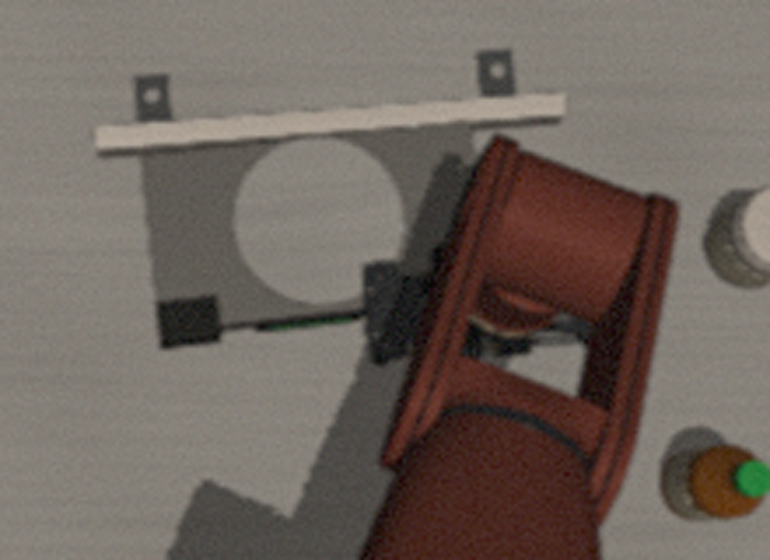

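Request:
send_rows(
  plan=[
    [[0,-0.02,0.0,0,0,0.5,0],[0,-0.055,0.0,0,0,1.2,0],[0,-0.07,0,-0.001,0.3,1.2,0.5]],
  ],
)

```text
t: 8.4
tcp_pos: [0.4946, -0.1416, 0.0195]
ee_rot: [[0.996, 0.091, -0.002], [0.091, -0.996, -0.001], [-0.002, 0.001, -1.0]]
ft_force: [0.3, -0.5, -0.3]
grip_width: 0.002
```

```bash
python3 -c "
from h import *
crop('top',(200,100,350,220),5,'pics/c8.png')
f=lambda a,b,z:w('top',180+a/3.5,90+b/3.5,z)[:2]
a,b=f(162,347,.039),f(220,341,.039)
c=(a+b)/2
d=np.array([np.cos(np.radians(YB)),np.sin(np.radians(YB))])
print(a,b,c,'stop x',(c-MID)@d,'pan',f(318,221,.06)); p=c-.042*d
print(p);go([*p,.017])"
```

```text
[0.54053825 0.11741748] [0.54647149 0.06979771] [0.54350487 0.0936076 ] stop x -0.17106434812837512 pan [ 0.64438443 -0.00845891]
[0.5016731  0.08985213]
t 8.45 tcp [ 0.4937 -0.1418  0.0196] F [ 0.3 -0.2 -1. ] gw 0.001
shift mm [  28.9 -229.9    2.5] turn [0.01 0.18 0.05]
```

View pics/c8.png

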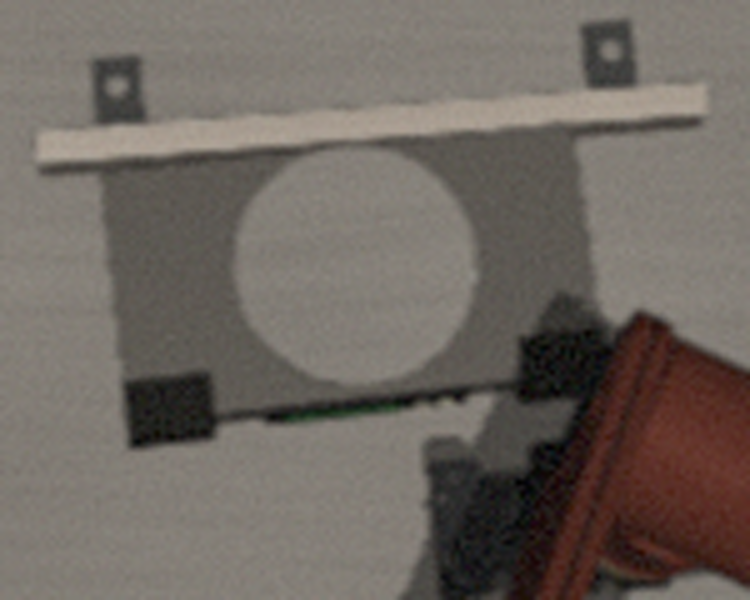

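Request:
send_rows(
  plan=[
    [[0,0.0,-0.05,0.002,0,0,0],[0,0.0,-0.1,0.002,0,0,0],[0,0.01,-0.15,0.002,0,0,0],[0,0.02,-0.2,0.002,0,0,0],[0,0.025,-0.233,0.002,0,0,0]],
  ],
)

```text
t: 8.95
tcp_pos: [0.4992, 0.0967, 0.0186]
ee_rot: [[0.996, 0.093, -0.0], [0.093, -0.996, 0.0], [-0.0, -0.0, -1.0]]
ft_force: [0.0, -0.8, 0.3]
grip_width: 0.006
```

```bash
python3 -c "
from h import *
go([.546,.094,.017])"
```

```text
t 8.95 tcp [0.4992 0.0967 0.0186] F [ 0.  -0.8  0.3] gw 0.006
shift mm [46.4  7.   1.6] turn [-0.    0.02  0.19]
```

Request:
send_rows(
  plan=[
    [[0,0.014,0.003,0.001,0,0,0],[0,0.027,0.003,0.001,0,0,0],[0,0.037,0.003,0.001,0,0,0],[0,0.044,0.003,0.001,0,0,0],[0,0.05,0.003,0.001,0,0,0]],
  ],
)

```text
t: 9.45
tcp_pos: [0.543, 0.101, 0.0164]
ee_rot: [[0.995, 0.094, -0.016], [0.094, -0.996, 0.002], [-0.016, -0.003, -1.0]]
ft_force: [-42.1, 1.9, 30.4]
grip_width: 0.006
```

Request:
send_rows(
  plan=[
    [[0,0.004,0,0,0,0,0],[0,0.008,0,0,0,0,0]],
  ],
)

```text
t: 9.65
tcp_pos: [0.5425, 0.102, 0.0151]
ee_rot: [[0.995, 0.096, -0.037], [0.096, -0.995, -0.001], [-0.037, -0.003, -0.999]]
ft_force: [-40.1, -6.6, 35.5]
grip_width: 0.002
```

Request:
send_rows(
  plan=[
    [[0,-0.02,0.0,0,0,0.5,0],[0,-0.06,0.0,0,0,2,0],[0,-0.1,0,-0.03,0,2,0.3],[0,-0.1,0,-0.08,0,2,0.3],[0,-0.1,0,-0.13,0,2,0.3]],
  ],
)

```text
t: 10.15
tcp_pos: [0.4456, 0.0932, 0.1491]
ee_rot: [[0.996, 0.091, -0.005], [0.091, -0.996, 0.003], [-0.005, -0.003, -1.0]]
ft_force: [1.2, 0.2, 0.7]
grip_width: 0.007
```

```bash
python3 -c "
from h import *
crop('top',(200,100,350,220),5,'pics/c9.png')
crop('side',(140,130,320,280),4,'pics/s9.png')
go([.465,.348,.2])"
```

```text
t 10.25 tcp [0.4538 0.0935 0.1574] F [ 0.7 -0.1  1.1] gw 0.006
shift mm [  35.  -252.5  -41.7] turn [-0.11 -0.78  0.12]
```

View pics/c9.png

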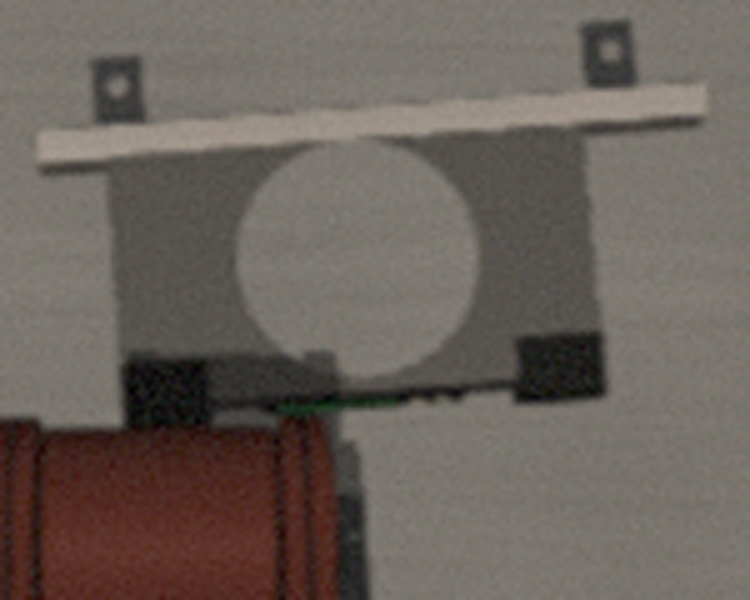

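View pics/s9.png

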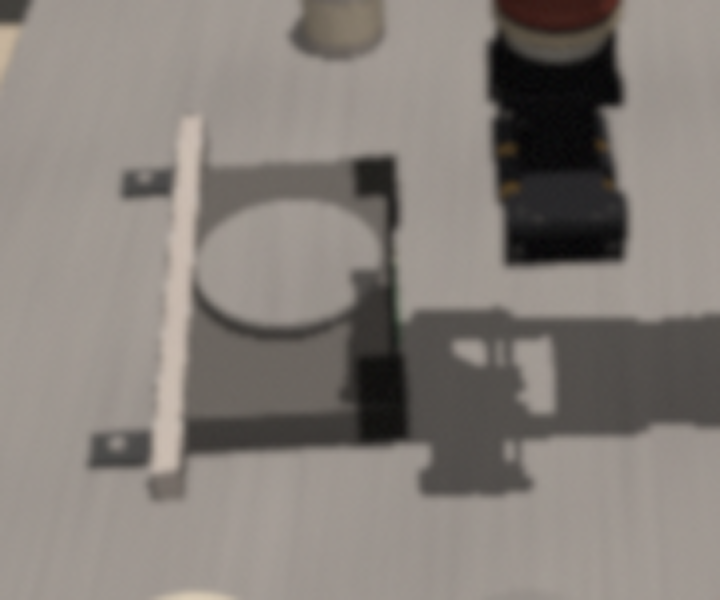

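Request:
send_rows(
  plan=[
    [[0.087,0.0,-0.03,-0.043,0,-0.8,0],[0.087,-0.03,-0.1,-0.043,0,-0.8,0],[0.087,-0.03,-0.15,-0.043,0,-0.8,0],[0.087,-0.03,-0.2,-0.043,0,-0.8,0],[0.087,-0.03,-0.245,-0.043,0,-0.8,0]],
  ],
)

```text
t: 10.75
tcp_pos: [0.4035, 0.3133, 0.2014]
ee_rot: [[0.996, 0.092, 0.002], [0.092, -0.996, 0.003], [0.002, -0.003, -1.0]]
ft_force: [0.6, -0.2, -0.3]
grip_width: 0.37
```

```bash
python3 -c "
from h import *
go([.465,.348,.2])
crop('top',(200,100,350,220),5,'pics/c10.png')
im=cv2.imread('pics/side0.png')[:,:,::-1]
crop('side',(230,260,380,360),5,'pics/s10.png',im)
go([.465,.348,.2])
cv2.imwrite('pics/w10.png',imaging.get_image('wrist')[:,:,::-1])"
```

```text
t 10.75 tcp [0.4035 0.3133 0.2014] F [ 0.6 -0.2 -0.3] gw 0.37
shift mm [ 64.4 -28.9   1.6] turn [-0.16 -0.1   0.14]
t 10.80 tcp [0.4019 0.3199 0.2013] F [-5.1  1.6  1.1] gw 0.419
shift mm [ 65.5 -21.9   1.6] turn [-0.46 -0.08  0.35]
```

View pics/c10.png

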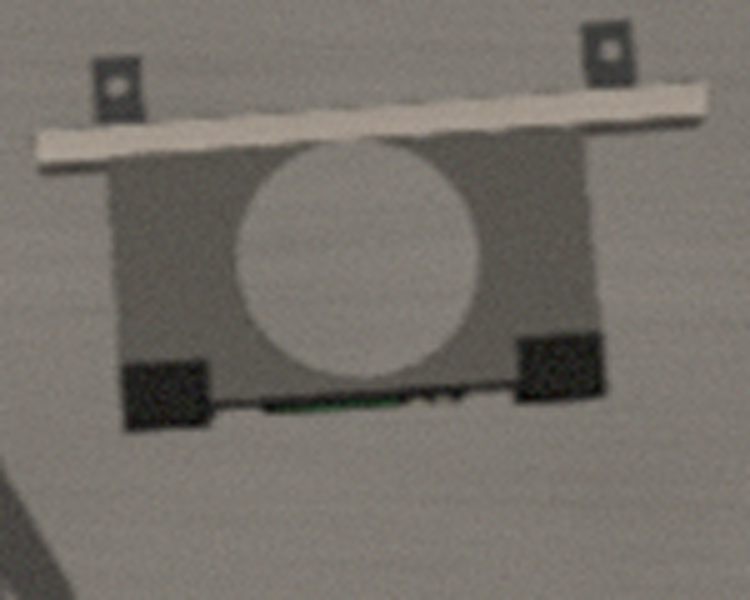

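View pics/s10.png

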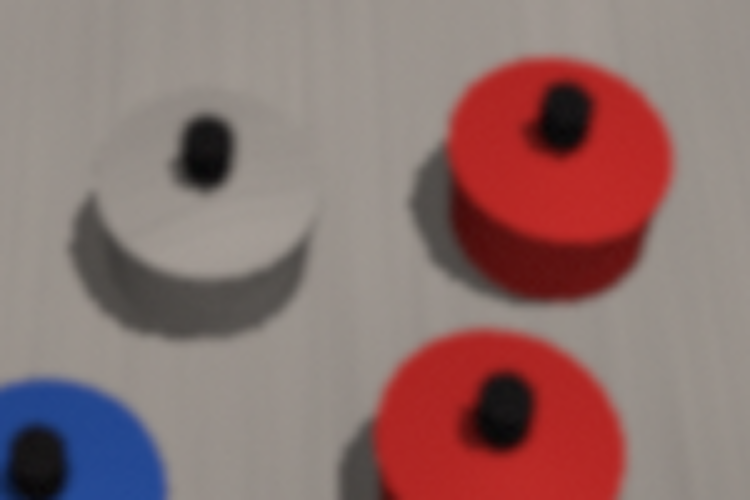

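View pics/w10.png

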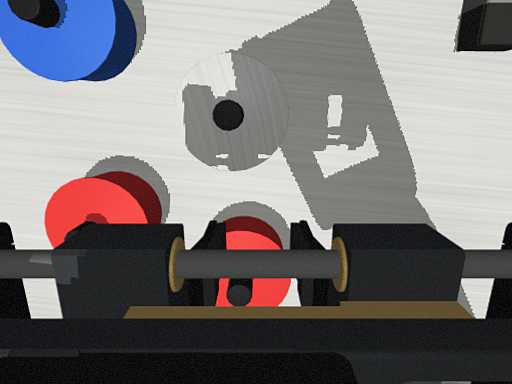

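Wrist view: the steel pot's black knob is at (228,115). The top view shows the scale seated on the bar with its bumpers parallel to it.

```bash
cat >> h.py <<'E'
def wr(u,v,z,s):
    m=imaging.camera_model("wrist");K=m["K"];H=m["hand_eye"];R=s["ee_rot"]
    d=np.array([(u-K[0,2])/K[0,0],-(v-K[1,2])/K[1,1],-1.])
    c=s["tcp_pos"]+R@H[:3,3];d=R@H[:3,:3]@d
    return c+d*(z-c[2])/d[2]
def tri(obs):
    A=np.zeros((3,3));b=np.zeros(3)
    for n,u,v in obs:
        c,d=ray(n,u,v);d/=np.linalg.norm(d);P=np.eye(3)-np.outer(d,d);A+=P;b+=P@c
    return np.linalg.solve(A,b)
E
python3 -c "
from h import *
st=env.state()
print(st['tcp_pos'],wr(228,114,.095,st))
print('tri knob centre',tri([('top',140.0,212.4),('side',230+207/5,260+153/5)]))
f=lambda a,b,z:w('top',200+a/5,100+b/5,z)[:2]
d=np.array([np.cos(np.radians(YB)),np.sin(np.radians(YB))])
L=(f(126,432,.039)+f(210,427,.039))/2;R=(f(517,404,.039)+f(606,397,.039))/2
print('L',L,(L-MID)@d,'R',R,(R-MID)@d,'pan',f(357.5,258,.06), 'side pan',w('side',140+291/4,130+266/4,.06))
print(MID-.075*d)
"
```

```text
[0.40245413 0.31642802 0.20088634] [0.46797456 0.34750438 0.095     ]
tri knob centre [0.46485875 0.35169228 0.08034259]
L [0.55038463 0.09655254] -0.16394881562290112 R [ 0.57195272 -0.13130663] -0.16284133203062975 pan [ 0.64892992 -0.01025571] side pan [ 6.44390810e-01 -2.93271444e-04  6.00000000e-02]
[ 0.65090042 -0.02830619]
```

```bash
python3 -c "
from h import *
go([.4665,.3475,.19])"
```

```text
t 10.85 tcp [0.4025 0.3164 0.2009] F [-0.4 -0.6  0.5] gw 0.468
shift mm [ 66.8 -24.6  11. ] turn [-0.27 -0.03  0.49]
```

Request:
send_rows(
  plan=[
    [[0.087,0.03,-0.012,0.005,0,0,0.5],[0.087,0.06,-0.022,0.011,0,0,0.5],[0.087,0.067,-0.025,0.011,0,0,0.5],[0.087,0.067,-0.025,0.011,0,0,0.5],[0.087,0.067,-0.025,0.011,0,0,0.5]],
  ],
)

```text
t: 11.35
tcp_pos: [0.4662, 0.3476, 0.19]
ee_rot: [[0.996, 0.089, -0.001], [0.089, -0.996, 0.004], [-0.0, -0.004, -1.0]]
ft_force: [-0.8, 0.6, -0.8]
grip_width: 0.92
```

```bash
python3 -c "
from h import *
go([.4665,.3475,.075])
cv2.imwrite('pics/w11.png',imaging.get_image('wrist')[:,:,::-1])"
```

```text
t 11.35 tcp [0.4662 0.3476 0.19  ] F [-0.8  0.6 -0.8] gw 0.92
shift mm [  0.3   0.6 115. ] turn [-0.24  0.02 -0.02]
```

View pics/w11.png

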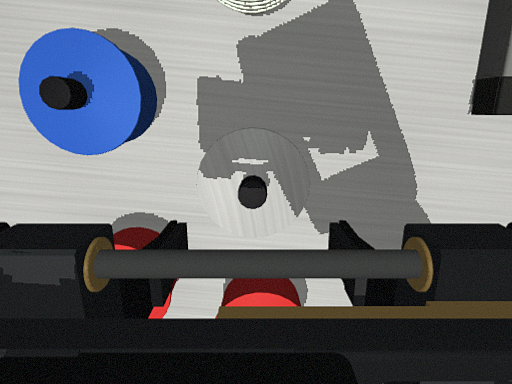

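```bash
python3 -c "
from h import *
st=env.state()
for z in (.085,.098): print(wr(252,191,z,st))
go([.467,.349,.075])"
```

```text
[0.46686181 0.3521803  0.085     ]
[0.4703406  0.35217627 0.098     ]
t 11.40 tcp [0.4661 0.3475 0.1902] F [ 0.2 -0.6  0.6] gw 0.949
shift mm [  1.   -0.9 115.2] turn [-0.25 -0.01 -0.02]
```

Request:
send_rows(
  plan=[
    [[0.087,0.001,-0.003,0.035,0,0,0],[0.087,0.001,-0.003,0.07,0,0,0],[0.087,0.001,-0.003,0.095,0,0,0],[0.087,0.001,-0.003,0.11,0,0,0],[0.087,0.001,-0.003,0.115,0,0,0]],
  ],
)

```text
t: 11.9
tcp_pos: [0.4656, 0.3503, 0.0739]
ee_rot: [[0.996, 0.089, -0.002], [0.089, -0.996, 0.003], [-0.002, -0.003, -1.0]]
ft_force: [0.2, 0.5, -0.6]
grip_width: 0.997
```

```bash
python3 -c "
from h import *
go([.467,.351,.075])
cv2.imwrite('pics/w12.png',imaging.get_image('wrist')[:,:,::-1])
crop('side',(200,230,350,350),5,'pics/s12.png')"
```

```text
t 11.90 tcp [0.4656 0.3503 0.0739] F [ 0.2  0.5 -0.6] gw 0.997
shift mm [ 1.5 -0.5 -1.1] turn [-0.2   0.12 -0.02]
```

View pics/w12.png

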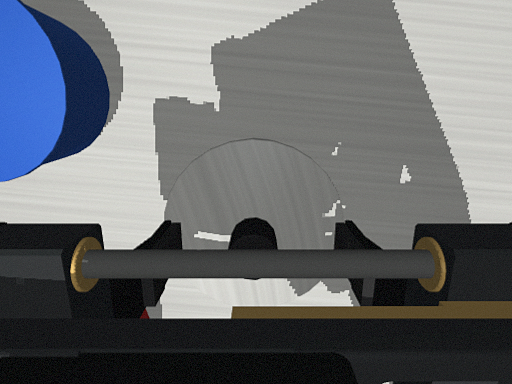

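View pics/s12.png

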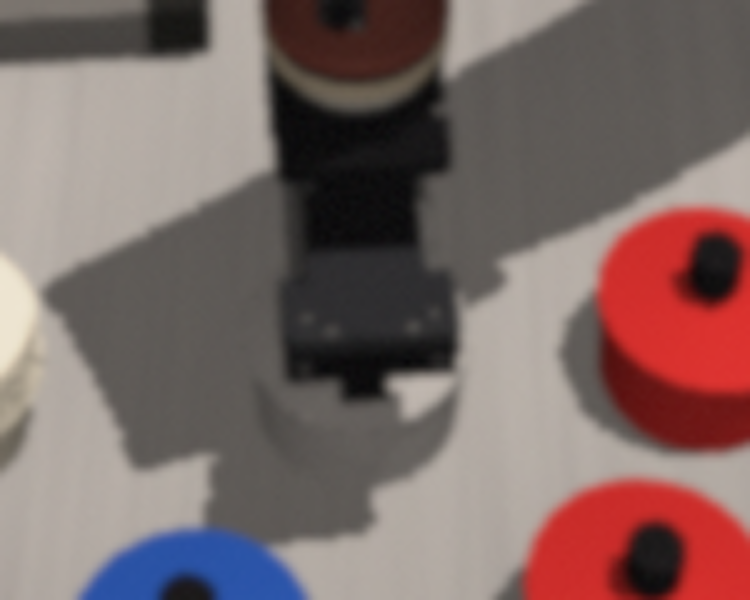

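```bash
python3 -c "
from h import *
st=env.state()
print(st['tcp_pos'],wr(253,217,.098,st), wr(253,138,.062,st))"
```

```text
[0.46672798 0.35102354 0.07551396] [0.48882267 0.35406581 0.098     ] [0.52285191 0.35766814 0.062     ]
```

Request:
send_rows(
  plan=[
    [[0,0.001,-0.002,0.001,0,0,0],[0,0.001,-0.002,0.001,0,0,0],[0,0.001,-0.002,0.001,0,0,0],[0,0.001,-0.002,0.001,0,0,0],[0,0.001,-0.002,0.001,0,0,0]],
  ],
)

```text
t: 12.5
tcp_pos: [0.4677, 0.3532, 0.0749]
ee_rot: [[0.996, 0.089, 0.0], [0.089, -0.996, 0.005], [0.001, -0.005, -1.0]]
ft_force: [-0.6, 0.6, 0.2]
grip_width: 0.629
```

Request:
send_rows(
  plan=[
    [[0,0,0,0,0,0,0],[0,0,0,0,0,0,0],[0,0,0,0,0,0,0],[0,0,0,0,0,0,0],[0,0,0,0,0,0,0]],
  ],
)

```text
t: 13.0
tcp_pos: [0.4677, 0.3531, 0.0748]
ee_rot: [[0.996, 0.089, 0.0], [0.089, -0.996, 0.004], [0.0, -0.004, -1.0]]
ft_force: [-0.7, 0.4, 0.5]
grip_width: 0.287
```

Request:
send_rows(
  plan=[
    [[0,0,0,0,0,0,0],[0,0,0,0,0,0,0],[0,0,0,-0.004,0,0,0],[0,0,0,-0.015,0,0,0],[0,0,0,-0.03,0,0,0]],
  ],
)

```text
t: 13.5
tcp_pos: [0.4668, 0.3526, 0.1047]
ee_rot: [[0.996, 0.089, -0.002], [0.089, -0.996, 0.003], [-0.002, -0.004, -1.0]]
ft_force: [0.5, -0.1, -2.2]
grip_width: 0.288
```

Request:
send_rows(
  plan=[
    [[0,0,0,-0.02,0,0,0],[0,0,0,-0.045,0,0,0],[0,0,0,-0.07,0,0,0],[0,0,0,-0.085,0,0,0],[0,0,0,-0.09,0,0,0]],
  ],
)

```text
t: 14.0
tcp_pos: [0.4683, 0.353, 0.1979]
ee_rot: [[0.996, 0.089, 0.002], [0.089, -0.996, 0.006], [0.003, -0.005, -1.0]]
ft_force: [0.5, 0.1, -3.1]
grip_width: 0.293
```

```bash
python3 -c "
from h import *
go([.65,-.010,.19])
crop('side',(160,130,350,330),3,'pics/s13.png')"
```

```text
t 14.00 tcp [0.4683 0.353  0.1979] F [ 0.5  0.1 -3.1] gw 0.293
shift mm [148.6 377.7   6.2] turn [-0.31 -0.15 -0.02]
```

View pics/s13.png

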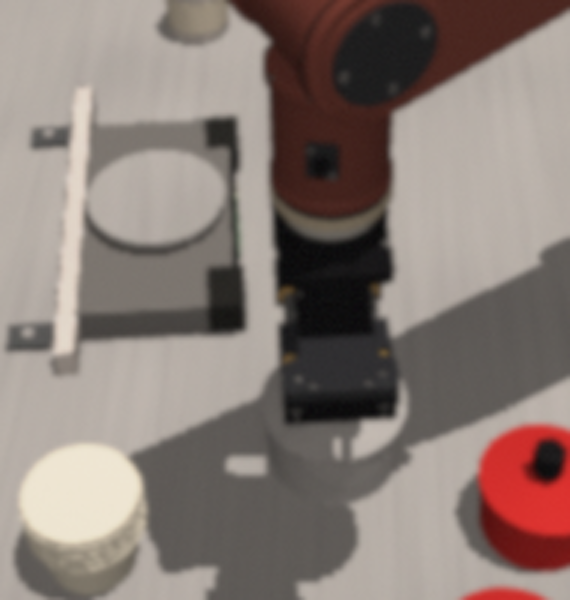

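Request:
send_rows(
  plan=[
    [[0,0.005,0.02,0.0,0,0,0],[0,0.015,0.05,0.0,0,0,0],[0,0.025,0.085,0.0,0,0,0],[0,0.035,0.12,0.0,0,0,0],[0,0.045,0.155,0.0,0,0,0]],
  ],
)

```text
t: 14.55
tcp_pos: [0.5259, 0.201, 0.1949]
ee_rot: [[0.996, 0.089, -0.001], [0.09, -0.996, 0.005], [-0.001, -0.005, -1.0]]
ft_force: [0.2, -0.5, -3.0]
grip_width: 0.29
```

Request:
send_rows(
  plan=[
    [[0,0.01,0.035,0.0,0,0,0],[0,0.02,0.07,0.0,0,0,0],[0,0.03,0.105,0.0,0,0,0],[0,0.035,0.13,0.0,0,0,0],[0,0.038,0.14,0.0,0,0,0]],
  ],
)

```text
t: 15.05
tcp_pos: [0.576, 0.0624, 0.1925]
ee_rot: [[0.996, 0.087, -0.004], [0.087, -0.996, 0.004], [-0.004, -0.004, -1.0]]
ft_force: [-0.3, 0.5, -3.3]
grip_width: 0.291
```

```bash
python3 -c "
from h import *
go([.65,-.010,.19])
cv2.imwrite('pics/w14.png',imaging.get_image('wrist')[:,:,::-1])"
```

```text
t 15.05 tcp [0.576  0.0624 0.1925] F [-0.3  0.5 -3.3] gw 0.291
shift mm [67.5 78.6  2. ] turn [-0.25  0.2  -0.15]
```

View pics/w14.png

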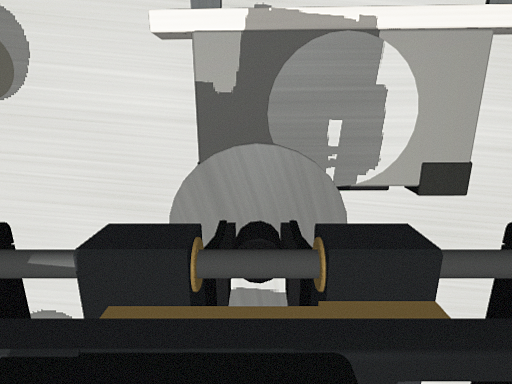

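```bash
python3 -c "
from h import *
st=env.state()
p=(wr(267,108,.06,st)+wr(419,108,.06,st))/2; q=(wr(343,30,.06,st)+wr(343,187,.06,st))/2
print(st['tcp_pos'],p,q, wr(267,108,.06,st)-wr(419,108,.06,st),wr(258,143,st['tcp_pos'][2]-.013,st))
go([.65,-.0075,.19])"
```

```text
[0.57638319 0.06217324 0.19273353] [ 0.65570976 -0.01032683  0.06      ] [ 0.65077654 -0.01119164  0.06      ] [-0.01209642  0.13948361  0.        ] [0.63001579 0.06563646 0.17973353]
t 15.10 tcp [0.5764 0.0622 0.1927] F [-0.4 -0.5 -3.1] gw 0.291
shift mm [67.3 75.8  2.2] turn [-0.22  0.17 -0.15]
```

Request:
send_rows(
  plan=[
    [[0,0.02,0.025,0.0,0,0,0],[0,0.04,0.05,0.0,0,0,0],[0,0.058,0.07,0.0,0,0,0],[0,0.067,0.079,0.0,0,0,0],[0,0.067,0.079,0.002,0,0,0]],
  ],
)

```text
t: 15.6
tcp_pos: [0.6504, -0.0107, 0.1896]
ee_rot: [[0.996, 0.086, -0.004], [0.086, -0.996, 0.004], [-0.004, -0.004, -1.0]]
ft_force: [-1.3, 1.1, -3.4]
grip_width: 0.292
```

```bash
python3 -c "
from h import *
crop('top',(200,90,360,210),5,'pics/c15.png')
crop('side',(140,130,320,280),4,'pics/s15.png')
go([.65,-.0105,.145])"
```

```text
t 15.70 tcp [ 0.6488 -0.0093  0.189 ] F [-1.1  1.  -3.3] gw 0.288
shift mm [ 1.3  1.5 44. ] turn [-0.3   0.31 -0.12]
```

View pics/s15.png

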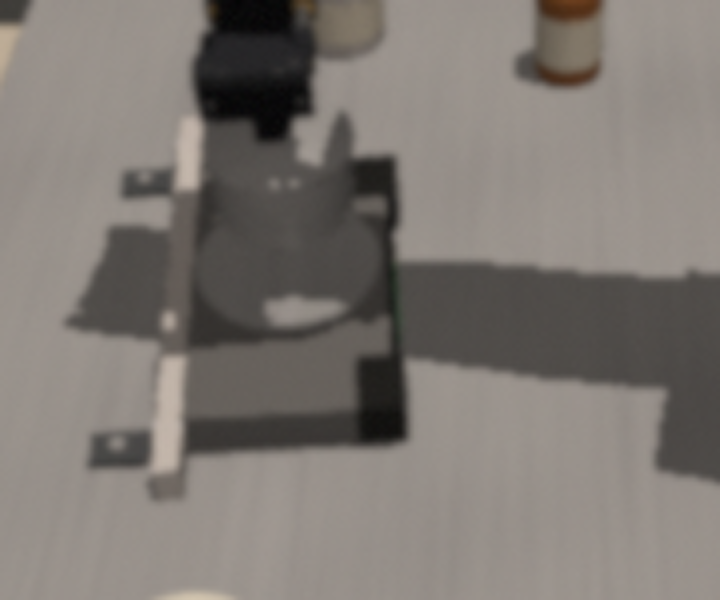

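Request:
send_rows(
  plan=[
    [[0,0.001,0.0015,0.015,0,0,0],[0,0.001,0.0015,0.028,-0.3,0.3,0],[0,0.001,0.0015,0.038,-0.3,0.3,0],[0,0.001,0.0015,0.045,-0.3,0.3,0],[0,0.001,0.0015,0.047,-0.3,0.3,0]],
  ],
)

```text
t: 16.2
tcp_pos: [0.6486, -0.0101, 0.1403]
ee_rot: [[0.996, 0.088, -0.003], [0.088, -0.996, 0.0], [-0.003, -0.001, -1.0]]
ft_force: [-0.3, 0.0, -3.2]
grip_width: 0.287
```

```bash
python3 -c "
from h import *
crop('side',(140,130,320,280),4,'pics/s16.png')
go([.65,-.0105,.135])"
```

```text
t 16.25 tcp [ 0.649  -0.0103  0.1408] F [-0.2  0.4 -3.1] gw 0.29
shift mm [1.  0.3 5.8] turn [-0.02  0.11 -0.11]
```

View pics/s16.png

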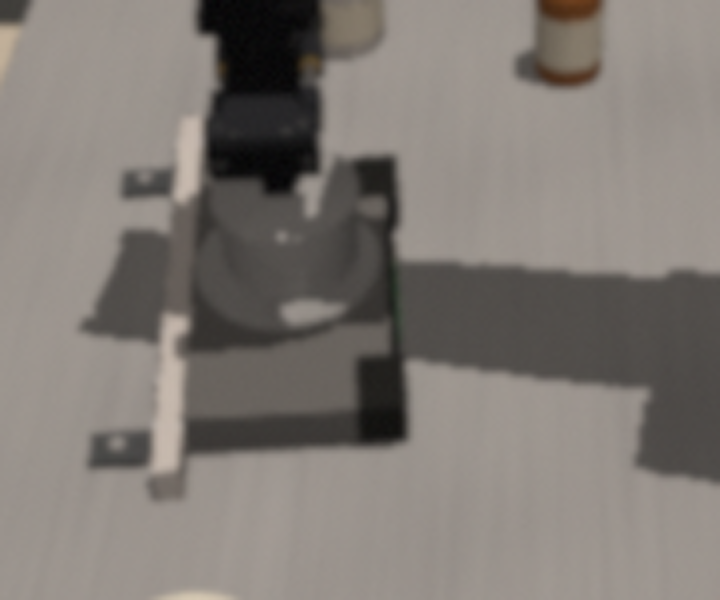

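Request:
send_rows(
  plan=[
    [[0,0.001,0,0.002,0,0,0],[0,0.001,0,0.0035,0,0,0],[0,0.001,0,0.005,0,0,0],[0,0.001,0,0.006,0,0,0],[0,0.001,0,0.006,0,0,0]],
  ],
)

```text
t: 16.75
tcp_pos: [0.6501, -0.0103, 0.135]
ee_rot: [[0.996, 0.087, -0.002], [0.087, -0.996, 0.0], [-0.002, -0.0, -1.0]]
ft_force: [-0.1, -0.9, -2.9]
grip_width: 0.289
```

Not in contact yet (still −2.9 N), so I'll lower 1–2 mm more.

Request:
send_rows(
  plan=[
    [[0,0,0,0.0007,0,0,0],[0,0,0,0.0015,0,0,0],[0,0,0,0.0015,0,0,0]],
  ],
)

```text
t: 17.05
tcp_pos: [0.6503, -0.0104, 0.135]
ee_rot: [[0.996, 0.088, -0.001], [0.088, -0.996, -0.0], [-0.001, 0.0, -1.0]]
ft_force: [-4.2, -0.2, 5.7]
grip_width: 0.288
```

Request:
send_rows(
  plan=[
    [[0.03,0,0,0,0,0,0],[0.04,0,0,0,0,0,0],[0.06,0,0,0,0,0,0],[0.087,0,0,0,0,0,0],[0.087,0,0,0,0,0,0]],
  ],
)

```text
t: 17.55
tcp_pos: [0.6503, -0.0104, 0.1349]
ee_rot: [[0.996, 0.087, -0.001], [0.087, -0.996, -0.0], [-0.001, 0.0, -1.0]]
ft_force: [0.3, -0.1, 0.2]
grip_width: 0.621
```

Request:
send_rows(
  plan=[
    [[0.087,0,0,0,0,0,0],[0.087,0,0,0,0,0,0],[0.087,0,0,-0.005,0,0,0],[0.087,0,0,-0.015,0,0,0],[0.087,0,0,-0.03,0,0,0]],
  ],
)

```text
t: 18.05
tcp_pos: [0.6499, -0.0103, 0.1652]
ee_rot: [[0.996, 0.088, -0.002], [0.088, -0.996, 0.0], [-0.002, -0.0, -1.0]]
ft_force: [-0.6, -0.0, 0.1]
grip_width: 0.982
```

Request:
send_rows(
  plan=[
    [[0.087,0,0,-0.03,0,0,0],[0.087,0,0,-0.06,0,0,0],[0.087,0,0,-0.1,0,0,0],[0.087,-0.05,0,-0.11,0,0,0],[0.087,-0.1,0,-0.11,0,0,0]],
  ],
)

```text
t: 18.55
tcp_pos: [0.5529, -0.0194, 0.2798]
ee_rot: [[0.996, 0.088, 0.004], [0.088, -0.996, -0.001], [0.004, 0.002, -1.0]]
ft_force: [0.3, 0.3, 1.1]
grip_width: 0.998
```

Request:
send_rows(
  plan=[
    [[0.087,-0.05,0.03,0,0,0,0],[0.087,-0.1,0.06,0,0,0,0],[0.087,-0.15,0.1,0,0,0,0],[0.087,-0.18,0.13,0,0,0,0],[0.087,-0.18,0.13,0,0,0,0]],
  ],
)

```text
t: 19.05
tcp_pos: [0.383, -0.1668, 0.2812]
ee_rot: [[0.996, 0.086, 0.006], [0.086, -0.996, -0.004], [0.006, 0.005, -1.0]]
ft_force: [1.1, 0.2, 1.0]
grip_width: 1.0
```

```bash
python3 -c "
from h import *
im=imaging.get_image('top');crop('top',(200,90,350,210),5,'pics/c17.png',im)
cv2.imwrite('pics/t17.png',im[:,:,::-1])
crop('side',(140,130,320,280),4,'pics/s17.png')
print(env.state()['tcp_pos'])"
```

```text
[ 0.38383658 -0.16677653  0.28119172]
```

View pics/c17.png

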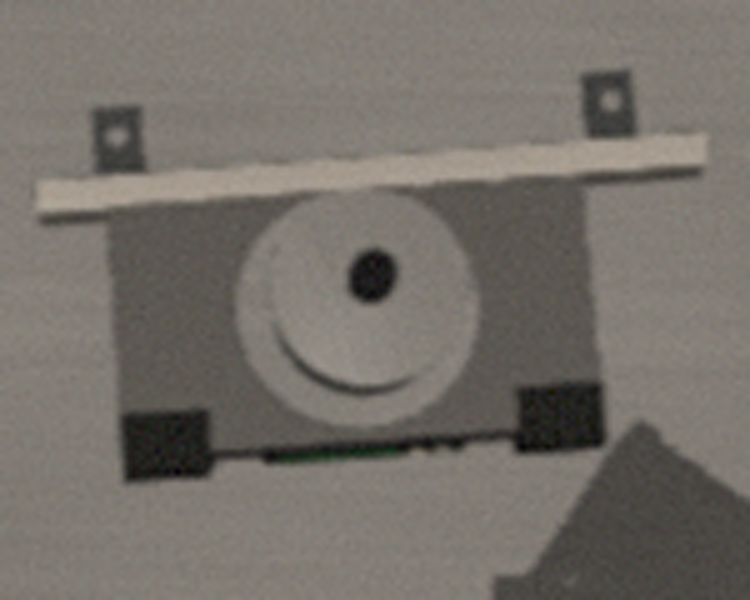

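View pics/s17.png

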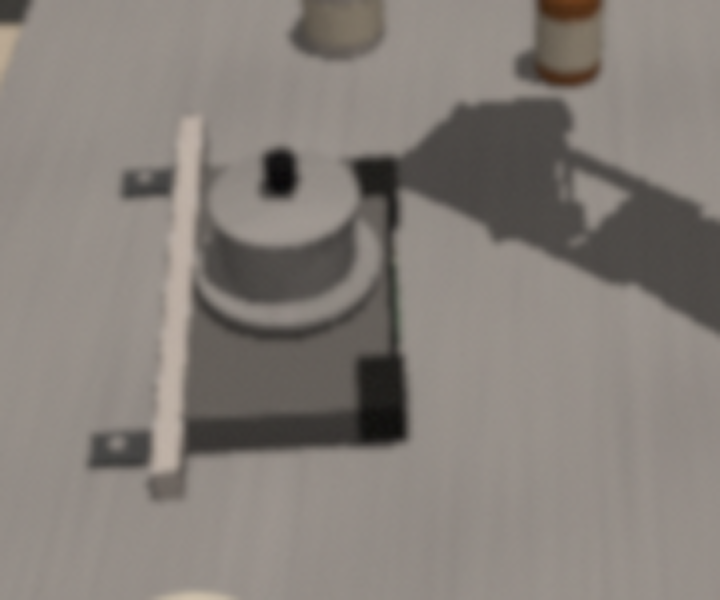

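View pics/t17.png

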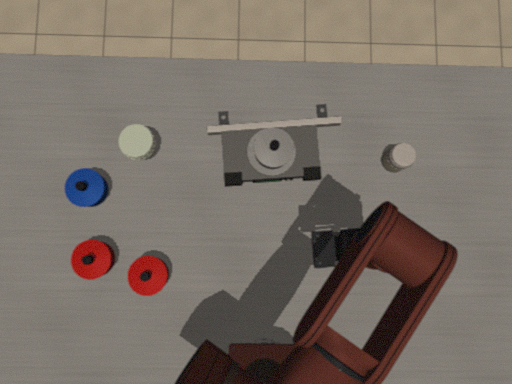

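```bash
python3 -c "
from h import *
f=lambda a,b,z:w('top',200+a/5,90+b/5,z)[:2]
print('pan',f(357.5,307.5,.06),'knob top',f(374,273,.158),'mid',f(374,275,.150))
d=np.array([np.cos(np.radians(YB)),np.sin(np.radians(YB))])
for p in [f(126,481,.007),f(210,476,.007),f(517,453,.007),f(606,446,.007)]: print((p-MID)@d)
print('side knob ctr tri',tri([('top',200+374/5,90+275/5),('side',140+280/4,130+173/4)]), 'predicted px', px('side',[.65,-.0105,.145]),px('top',[.65,-.0105,.158]),140+280/4,130+173/4)
print(env.state()['ft_force'])"
```

```text
pan [ 0.64922202 -0.01025257] knob top [ 0.64627804 -0.01155736] mid [ 0.64709948 -0.01221905]
-0.15872815245165975
-0.15919585743260095
-0.15808357351085986
-0.15755960131258337
side knob ctr tri [ 0.64812801 -0.01296932  0.14033763] predicted px [208.69724222 172.46446499] [274.41402561 143.20986529] 210.0 173.25
[0.19698114 0.61009335 0.64019096]
```

All within tolerance: the pot is about 3 mm off the pan centre, the bumpers are at about −158 mm and the arm is clear. Handing in.

```bash
python3 -c "
from h import *
print(env.hand_in())"
```

```text
the job is handed in; nothing more can be done
None
```

The scale is against the stop bar, the lidded steel pot stands on its pan, and the job is handed in at about 19 s. I got no verdict back.

**Pushing:** I pushed the corners in the order left, right, left, right, moving them roughly 25, 45, 35 and 35 mm. A last short left push closed the remaining gap until the force rose to about 40 N and the scale stopped moving. By camera estimate it was never more than about 10° out of square, and the fingers stayed off the display.

**Pot:** I lifted it by the knob, lowered it until the wrist felt the pan (about 6 N upward), released it and drew the arm clear.

**Last checks, from the pictures:**
- **Scale:** both bumper faces measured 158–159 mm in front of the bar; home is 160 and the limit is 167. An earlier reading of 163–164 mm was off because I took the bumpers' visible lower edge for their top edge.
- **Centring:** the pot is about 3 mm from the pan centre, against a limit of 14 mm. It looks upright with no edge overhanging.
- **Disagreement:** one rough side-view reading put the pan centre about 10 mm away from the top-view figure. I discarded it because the wrist and top views agreed to about 2 mm.
- **Other objects:** the tubs and tin look unmoved in the top view, and so does the bottle in the side view. The arm was clear of everything in the top view, with only noise-level force at the wrist.

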